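Seat the round blank in the V fence and free the stuck boring carriage

ROBOT

A 6-joint arm with a two-finger parallel gripper is mounted at the origin on the work surface. World frame = base frame: x ahead of the robot, y to its left, z up, the work surface at z = 0. Lengths are in m, angles in degrees, forces in N, time in s.
With the tool pointing down it reaches from about 0.35 to 0.925 m from the base axis. Payload 6.4 kg.
Tool frame: the origin (TCP) lies on the centre line of the jaws, within the pads' length; the fingertips stand ahead of it and the grasp point (between the pads) lies 8 mm behind it (bot.tips_ahead is the z of the fingertips in the tool frame, in m); z points along the fingers, y is the line along which they close (so a half turn about z gives the same grasp; the last joint's range is limited). The gripper opens to 94 mm and grips with 3 to 60 N. Pads are 16 mm wide; open, the fingers measure 119 mm over their backs; the gripper's body (75 mm by 177 mm) begins 78 mm behind the grasp point.
Start: joints at [-73.803, 14.043, 89.255, -0, 76.702, -9.975], TCP at [0.287, -0.583, 0.186] pointing down, gripper open.
Joint ranges: [-179.41, 179.41], [-58.25, 129.5], [7.25, 145.43], [-54.29, 234.29], [11.92, 165.04], [-157.13, 157.13]. Speed limits (degrees/s): [147.25, 147.25, 180, 180, 180, 180].

INTERFACE

Orientations are given as a 3x3 rotation matrix whose columns are the frame's x, y, z axes.
In Python, from rig import bot gives the robot as it stands.
- The arm moves only by the shell command python3 -m inch 'ROWS' [FORCE]. ROWS is JSON, a list of rows, each an object with "claw": the finger opening in cm, from 0 to 9.4; "delta_pos": the shift along the tool's x, y, z in cm, a list of three; "angular": the turn, a rotation vector about the tool's x, y, z in degrees, a list of three. In form: [{"claw": claw, "delta_pos": [tx, ty, tz], "angular": [rx, ry, rz]}, ...]. A call has exactly 5 rows; each row shifts and turns the commanded pose from where the row before left it, along the tool's axes as they then stand; what a row does not reach is not made up. A row lasts 1/8 s, in which the tool goes at most 62.5 mm and 10.7 degrees, less where a joint would pass 70% of its speed; a pose out of reach is approached as far as the arm can. A call with a gripper value outside its range is refused whole. The fingers move at their own pace and stop on an object; FORCE is the grip in N (left out, the last holds). Time passes only in rows, so rows that do not move let the fingers close, or fill a call up. It gives the time, the measured TCP pose, the force, the opening and the grip force at its end, in the units of the state.
- bot.state(): the state, without advancing time (a new reading comes with each control period).
- bot.capture(name): name is "scene" or "top" or "wrist"; returns the picture (384x512x3 uint8, red, green, blue); there is no depth.
- bot.calibration(name): a dict with "vertical_fov" (degrees; the focal length in pixels is half the picture's height over the tangent of half this angle, whatever the lens; pixels are square), "cx", "cy" (the principal point, pixels), "distortion" ([k1, k2, p1, p2, k3] as OpenCV has them; the pictures are not rectified), "R" (3x3) and "t" (3): a world point X has camera coordinates R X + t. Camera axes: x right, y down, z forward; pixel columns grow to the right and rows downward; lengths in m; the calibration is good to about 2 mm. A picture is of the moment at which its call begins: read the wrist's pose just before it. calibration takes no time and is no camera call; for the wrist camera it gives the pose at the moment of the call.
- bot.hand_in(): hands the job in; it is judged then, once.
The state is a dict: "t": time; "joints": joint angles; "qvel": joint speeds; "tau": joint torques, N m; "ee_pos": TCP position; "orientation": TCP orientation; "contact_force": force on the tool from outside, world axes, zero at the start; "wrist_torque": the same for the moment, N m; "gripper_width": finger opening in m; "gripper_force": force on a finger pad.
Only numpy, scipy, OpenCV 4.12 (cv2) and the standard library are available. Lean on these libraries where they do the work, as an engineer would, in place of code of your own. Each camera call takes 0.05 s, during which the arm holds its last target. There are 200 camera calls.

TASK

Push the large round wooden blank on the boring station's carriage squarely into its V fence, so that it stands upright against both faces. Then push the stuck carriage by its upright metal plate until it breaks free, and ease it under the guard right up to its hidden end stop without slamming or forcing it, with the blank still seated; let go and leave everything else on the bench where it is.

Things in the scene. Friction and masses are not known exactly. Their poses are not given: they have to be found in the camera images.
- blank: the large light-wood round, 64 mm diameter, 70 mm tall, about 0.16 kg, standing upright on the carriage's bed; origin at the centre of its underside, z up. It starts 35 to 55 mm short of its seat (on the -x side of seat) and up to 15 mm to either side. It slides on the bed against light friction (0.5 to 2 N)
- seat (a point): where the centre of the blank's underside lies, on the carriage's bed, when the blank touches both V faces; moves with the carriage. x axis level, into the V (across the rail, away from the robot); y axis along the rail, the way the carriage must go (about the robot's left); z up. Bed: plywood, top 48 mm above the table, 160 mm along y (centred), x from -100 to +70 mm
- v_apex (a point): on the bed at the V fence's inner corner, 45 mm beyond seat along x; axes as seat. The V's two smooth upright wooden faces, 45 mm tall, open 90 degrees towards -x (45 degrees either side of the centre line) and run back 33 mm in x and 33 mm to either side from here
- push_face (a point): centre of the outer (-y) face of the upright aluminium push plate at the carriage's trailing end, 90 mm wide along x, 45 mm tall (48 to 93 mm above the table), 8 mm thick; axes as seat, which lies at (15, 80) mm from it. Outside it there are only the base plate (12 mm high) and the rods' ends, up to 29 mm above the table, 65 mm either side of the middle
- carriage (a joint): travel of the carriage along seat's y axis in m, 0 at the start. It is caught there: it takes about 12 to 16 N to break it loose, within the first 10 mm; after that it slides against 2 to 6 N at an easy pace and stays where it is left. The solid stop comes 160 to 185 mm from the start, different each time
- lug_face (a point): hidden: front of the lug under the carriage that meets the end stop; moves with the carriage; axes as seat
- stop_face (a point): hidden under a cover between the rods: face of the solid end stop; axes as seat. The carriage is fully home when lug_face meets it
- guard_edge (a point): middle of the lower edge of the guard, 150 mm above the table; axes as seat. The guard runs from here 220 mm along y, 117 mm to either side in x. With the carriage home, the push plate's outer face is between 20 mm short of this edge and 5 mm past it: an upright gripper would strike the guard; one leaning 30 to 45 degrees, tip ahead and body trailing to -y, clears it
- station: the boring station, fixed: dark steel base plate 240 x 460 x 12 mm on the table, rail along its y axis; origin at table height amid the base, axes as seat, which is at (15, -110) mm in it at the start. Over its far (left) part stand the guard, a clear panel in a dark steel frame on four legs, and a grey motor head
- offcut: a second, smaller light-wood round (42 mm diameter, 45 mm tall) standing on the table between the robot and the station; not part of the job
- sander: a cork sanding block, 60 x 110 x 35 mm, lying on the table between the robot and the station; not part of the job
- tray: a shallow dark-wood tray, 130 x 200 x 26 mm, on the table near the robot, right of the station; not part of the job
- mallet: a wooden mallet 240 mm long lying on the table to the right of the station, past the end from which the carriage is pushed; not part of the job
- gouge: a 200 mm wood-handled hand tool lying on the table beyond the station; not part of the job
- jar: an amber jar, 70 mm diameter, 90 mm tall, on the table at the right end of the station, on the robot's side; not part of the job
- tin: a steel tin, 74 mm diameter, with brushes standing in it (about 210 mm tall in all), at the left end of the station, on the robot's side; not part of the job
Mind the look-alikes: they are no part of the job. What is shaped like the blank but blue or purple is not meant.

How it is judged (in metres and radians):
On the way, in this order (a step that is already met when the one before it is completed fails the run):
1. the blank is seated in the V, upright, while the carriage is still caught at its start (horizontal distance between blank and seat below 0.003 m and angle between blank's own z axis and vertical below 0.06 rad and z of blank in the frame of seat below 0.004 m and value of joint carriage below 0.01 m), for 0.2 s.
2. the carriage has broken free and reached its end stop (y of lug_face in the frame of stop_face above -0.003 m), for 0.2 s.
At the end, for the whole second after the job is handed in: The carriage rests within 3 mm of its end stop, with the blank on it at rest, upright (within about 3 degrees) on the bed and within 3 mm of its centred seat in the V; all is released, and no bystander has been moved by more than 30 mm (horizontal distance between blank and seat below 0.003 m and angle between blank's own z axis and vertical below 0.06 rad and z of blank in the frame of seat below 0.004 m and y of lug_face in the frame of stop_face above -0.003 m and linear speed of blank below 0.01 m/s and velocity of joint carriage below 0.01 m/s); the robot touches nothing.
It fails at once if the carriage is slammed (faster than 0.35 m/s) (velocity of joint carriage above 0.35 m/s).
It fails at once if the fingers press on the carriage or its station with more than 70 N (contact force between the fingers and station above 70 N).
It fails at once if a bystander is moved by more than 30 mm (distance of any of offcut, sander, tray, mallet, gouge, jar, tin from where it was at the start of the episode above 0.03 m).
It also fails if it takes over 70 s, if anything falls off the work surface, if the arm or the gripper's body presses on something with over 40 N, if the wrist force passes 120 N, or if a joint passes its speed limit or range.

## Working session

There is one attempt and no reset: what is moved stays moved. The work goes in short steps, Python scripts to look and compute and a shell command to move; the robot and the scene stay as the last step left them, time stands still between calls to the robot, and variables do not carry over. Pictures are saved under pics/ and viewed, at most 10 in all, crops included, and the job is handed in when it is done.

```bash
ls; mkdir -p pics; python3 - <<'E'
from rig import bot
import cv2,numpy as np
ims=[]
for n in("scene","top"):
    im=bot.capture(n);cv2.imwrite(f"pics/raw_{n}.png",im[:,:,::-1]);
    c=bot.calibration(n);print(n,c)
cv2.imwrite("pics/a.png",cv2.resize(cv2.imread("pics/raw_top.png"),(800,600)))
cv2.imwrite("pics/b.png",cv2.resize(cv2.imread("pics/raw_scene.png"),(800,600)))
print(bot.tips_ahead,bot.state())
E
```

```text
pics
scene {'vertical_fov': 57.98829745031123, 'cx': 256.6196754253713, 'cy': 189.12420179251802, 'distortion': array([-0.08088224,  0.        ,  0.        ,  0.        ,  0.        ]), 'R': array([[ 0.81272929,  0.58233799,  0.01880329],
       [ 0.35752056, -0.47296491, -0.80528458],
       [-0.4600545 ,  0.66120093, -0.59259024]]), 't': array([-0.48428833, -0.11945848,  1.16343537])}
top {'vertical_fov': 48.88167639785844, 'cx': 254.45383500985776, 'cy': 193.54772004111607, 'distortion': array([-0.03663325,  0.        ,  0.        ,  0.        ,  0.        ]), 'R': array([[ 0.02874247, -0.99955784,  0.00761518],
       [-0.98227793, -0.02965554, -0.18506922],
       [ 0.18521322, -0.00216088, -0.98269598]]), 't': array([-0.04038653,  0.59316217,  0.95944342])}
0.011 {'t': 0.1, 'joints': array([-7.38036914e+01,  1.40799723e+01,  8.93168231e+01, -4.38213495e-04,
        7.66999606e+01, -9.97511060e+00]), 'qvel': array([ 0.00331124, -0.01148807, -0.23147018, -0.00105246,  0.02294351,
        0.05965534]), 'tau': array([ 5.79419848e-04, -4.16916919e+01, -3.15525019e+01,  6.87460718e-02,
        3.09823151e-02, -5.27206532e-05]), 'ee_pos': array([ 0.2865337 , -0.58281408,  0.18506754]), 'orientation': array([[ 8.97477783e-01,  4.41059406e-01, -4.78178029e-04],
       [ 4.41059573e-01, -8.97476367e-01,  1.61961080e-03],
       [ 2.85191097e-04, -1.66446971e-03, -9.99998574e-01]]), 'contact_force': array([-0.07218518, -1.00504984,  0.46155243]), 'wrist_torque': array([-0.04716529,  0.00820504, -0.03960419]), 'gripper_force': 0.0, 'gripper_width': 0.09344917088625132}
```

View pics/a.png

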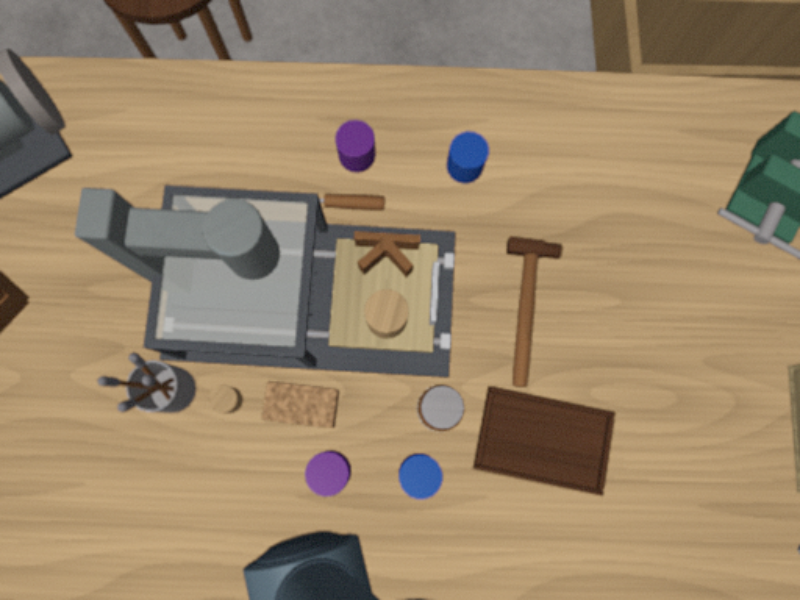

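View pics/b.png

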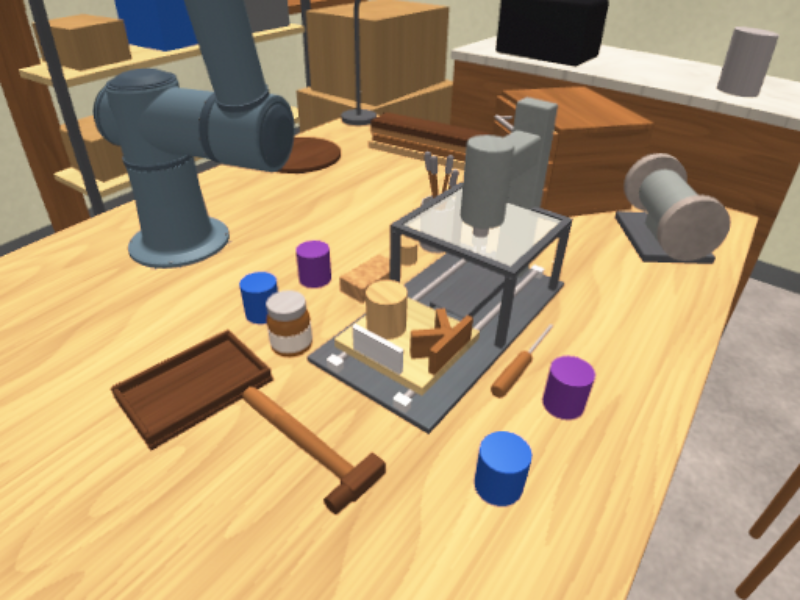

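The top view shows the large light round (386,312 in 800-px coordinates) on the plywood carriage bed; the small one at (225,400), on the table, is the offcut. The blue and purple rounds are decoys. The V opens toward the robot, with its apex near (387,243), and the white push plate is at (436,292). I'll confirm in an enlarged crop.

```bash
cat > h.py <<'E'
import numpy as np,cv2
from rig import bot
def ray(n,uv,c=None):
    c=c or bot.calibration(n);f=192/np.tan(np.radians(c["vertical_fov"])/2)
    K=np.array([[f,0,c["cx"]],[0,f,c["cy"]],[0,0,1]])
    p=cv2.undistortPoints(np.array(uv,float).reshape(-1,1,2),K,c["distortion"]).reshape(-1,2)
    R=np.array(c["R"]);d=np.c_[p,np.ones(len(p))]@R;return -R.T@c["t"],d
def onz(n,uv,z,c=None):
    o,d=ray(n,uv,c);return o+d*((z-o[2])/d[:,2])[:,None]
E
python3 - <<'E'
from h import *
im=cv2.imread("pics/raw_top.png")
c=im[140:245,190:300];cv2.imwrite("pics/c.png",cv2.resize(c,None,fx=5.5,fy=5.5,interpolation=cv2.INTER_CUBIC))
s=1.5625
print(onz("top",np.array([[450,374],[456,230]])/s,.012))
print(onz("top",np.array([[330,348],[433,352],[438,242]])/s,.048))
E
```

```text
[[ 0.49014458 -0.10878695  0.012     ]
 [ 0.72606186 -0.11533334  0.012     ]]
[[ 0.52150535  0.07833636  0.048     ]
 [ 0.52005038 -0.07924839  0.048     ]
 [ 0.6944033  -0.08386939  0.048     ]]
```

View pics/c.png

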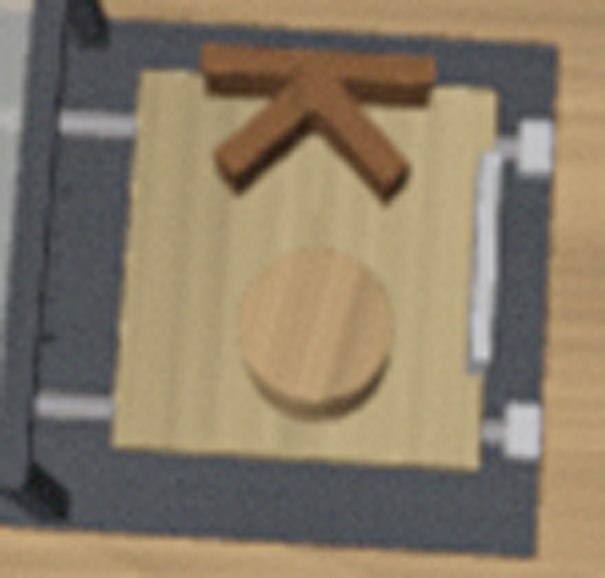

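The crop confirms it: the blank's top centre is at crop (316,322), the V inner corner is near (315,118), the prong ends are near (237,180) and (390,190), and the push plate runs from (490,155) to (480,365).

```bash
python3 - <<'E'
from h import *
g=lambda L,z:onz("top",[(190+(x+.5)/5.5-.5,140+(y+.5)/5.5-.5) for x,y in L],z)[:,:2]
im=cv2.imread("pics/raw_top.png")
bz=g([(557,45),(535,555)],.012);bed=g([(112,447),(480,470),(497,90),(140,70)],.048)
print("base",bz,"bed",bed,bed.mean(0))
def ang(d):return np.degrees(np.arctan2(d[1],d[0]))
print("x dirs",ang(bz[0]-bz[1]),ang(bed[2]-bed[1]),ang(bed[3]-bed[0]),"ydir-90",ang(bed[0]-bed[1])-90,ang(bed[3]-bed[2])-90)
pl=g([(490,152),(480,362)],.093);print("plate",pl,ang(pl[0]-pl[1]),pl.mean(0))
print("V bar ends",g([(203,45),(435,58)],.093))
print("apex",g([(315,104)],.093),"tips",g([(217,158),(240,187),(387,193),(410,168)],.093))
print("blank",g([(316,322)],.118))
yaw=np.radians((ang(bz[0]-bz[1])+ang(bed[2]-bed[1])+ang(bed[3]-bed[0])+ang(bed[0]-bed[1])-90+ang(bed[3]-bed[2])-90)/5)
X=np.array([np.cos(yaw),np.sin(yaw)]);Y=np.array([-X[1],X[0]])
seat=bed.mean(0)+X*.015
print(np.degrees(yaw),"seat",seat,"apex pred",seat+.045*X,"plate pred",seat-15e-3*X-.08*Y)
d=g([(316,322)],.118)[0]-seat;print("blank rel seat",d@X,d@Y)
print("guard y: home plate ~", seat-15e-3*X+.09*Y)
E
```

```text
base [[ 0.72445534 -0.11284655]
 [ 0.4872664  -0.10603186]] bed [[ 0.52587113  0.08152323]
 [ 0.52059476 -0.07862511]
 [ 0.69163191 -0.08301528]
 [ 0.6959884   0.07719126]] [ 0.60852155 -0.00073147]
x dirs -1.6457157383960337 -1.4703398155416039 -1.4586996895440858 ydir-90 -1.8870293438490933 -1.557658008501491
plate [[ 0.65142568 -0.07771552]
 [ 0.56082196 -0.07516411]] -1.61302849200904 [ 0.60612382 -0.07643982]
V bar ends [[ 0.69494936  0.04630418]
 [ 0.69223145 -0.05337671]]
apex [[ 0.67024055 -0.00258397]] tips [[ 0.64523819  0.03829052]
 [ 0.63288424  0.02803529]
 [ 0.63217321 -0.03435241]
 [ 0.64337316 -0.04383701]]
blank [[ 0.57132821 -0.00642168]]
-1.6038885191664605 seat [ 0.62351567 -0.00115131] apex pred [ 0.66849804 -0.00241084] plate pred [ 0.60628239 -0.08070013]
blank rel seat -0.0520195029203362 -0.006729001780904246
guard y: home plate ~ [0.6110406  0.08923327]
```

```bash
python3 - <<'E'
from h import *
g=lambda L,z:onz("top",[(190+(x+.5)/5.5-.5,140+(y+.5)/5.5-.5) for x,y in L],z)[:,:2]
print("guard",g([(66,30),(30,480)],.15),g([(66,30),(30,480)],.17), "leg", g([(68,520),(108,45)],.012))
s=1.5625
print("jar",g([((441/s-190)*5.5,(407/s-140)*5.5)],.09))
E
python3 -m inch '[{"claw":3,"delta_pos":[0,0,0],"angular":[0,0,10]},{"claw":3,"delta_pos":[0,0,0],"angular":[0,0,10]},{"claw":3,"delta_pos":[0,0,0],"angular":[0,0,7.8]},{"claw":3,"delta_pos":[0,0,0],"angular":[0,0,0]},{"claw":3,"delta_pos":[0,0,0],"angular":[0,0,0]}]'
```

```text
guard [[0.68242152 0.09793838]
 [0.49983115 0.10246873]] [[0.67630114 0.0953104 ]
 [0.49775519 0.0997404 ]] leg [[0.49672521 0.10331457]
 [0.71798117 0.09614715]]
jar [[ 0.43680271 -0.08895079]]
t: 0.72
ee_pos: [0.2866, -0.5832, 0.1857]
orientation: [[1.0, -0.026, -0.0], [-0.026, -1.0, 0.001], [-0.0, -0.001, -1.0]]
contact_force: [-0.8, 0.5, 0.2]
gripper_width: 0.0475
gripper_force: 0.0
```

```bash
python3 -m inch '[{"claw":3,"delta_pos":[2.05,-5.8,0],"angular":[0,0,0]},{"claw":3,"delta_pos":[2.05,-5.8,0],"angular":[0,0,0]},{"claw":3,"delta_pos":[2.05,-5.8,0],"angular":[0,0,0]},{"claw":3,"delta_pos":[2.05,-5.8,0],"angular":[0,0,0]},{"claw":3,"delta_pos":[2.05,-5.8,0],"angular":[0,0,0]}]'
python3 -m inch '[{"claw":3,"delta_pos":[2.05,-5.8,0],"angular":[0,0,0]},{"claw":3,"delta_pos":[2.05,-5.8,0],"angular":[0,0,0]},{"claw":3,"delta_pos":[2.05,-5.8,0],"angular":[0,0,0]},{"claw":3,"delta_pos":[2.05,-5.8,0],"angular":[0,0,0]},{"claw":3,"delta_pos":[2.05,-5.8,0],"angular":[0,0,0]}]'
python3 -m inch '[{"claw":3,"delta_pos":[0,0,0],"angular":[0,0,0]},{"claw":3,"delta_pos":[0,0,0],"angular":[0,0,0]},{"claw":3,"delta_pos":[0,0,0],"angular":[0,0,0]},{"claw":3,"delta_pos":[0,0,0],"angular":[0,0,0]},{"claw":3,"delta_pos":[0,0,0],"angular":[0,0,0]}]'
python3 - <<'E'
from h import *
c=bot.calibration("wrist");im=bot.capture("wrist");cv2.imwrite("pics/d.png",im[:,:,::-1]);print(c)
E
```

```text
t: 1.35
ee_pos: [0.3978, -0.2945, 0.1862]
orientation: [[1.0, -0.027, 0.0], [-0.027, -1.0, -0.0], [0.001, 0.0, -1.0]]
contact_force: [-0.2, -0.3, -1.2]
gripper_width: 0.0301
gripper_force: 0.0
t: 1.98
ee_pos: [0.5086, -0.0074, 0.1864]
orientation: [[1.0, -0.027, 0.001], [-0.027, -1.0, -0.0], [0.001, 0.0, -1.0]]
contact_force: [0.5, -0.2, -0.4]
gripper_width: 0.0301
gripper_force: 0.0
t: 2.6
ee_pos: [0.508, -0.0102, 0.1861]
orientation: [[1.0, -0.03, 0.0], [-0.03, -1.0, -0.0], [0.0, 0.0, -1.0]]
contact_force: [0.2, -0.1, 0.3]
gripper_width: 0.0296
gripper_force: 0.0
{'vertical_fov': 67.88528183947454, 'cx': 259.74815474515174, 'cy': 191.7072355060081, 'distortion': array([-0.03595258,  0.        ,  0.        ,  0.        ,  0.        ]), 'R': array([[-0.02989678, -0.99955246, -0.00103532],
       [-0.97194351,  0.0288292 ,  0.233441  ],
       [-0.23330667,  0.00798541, -0.97237042]]), 't': array([0.00427899, 0.46966819, 0.50737193])}
```

View pics/d.png

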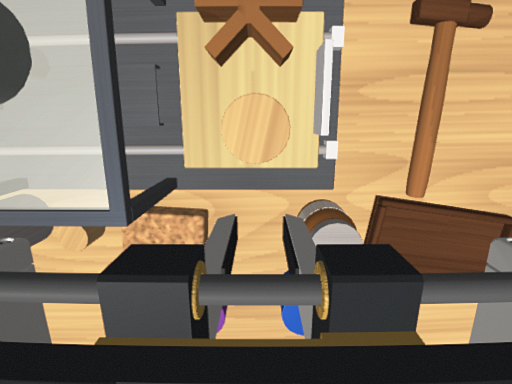

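The wrist view shows the blank's top at (256,129), with its left and right edges at 221 and 291 and its near edge at 165. The V inner corner is near (249,33), its tips are near (213,57) and (285,62), and the guard's edge is on the left near x=110-125.

```bash
python3 - <<'E'
from h import *
f=lambda L,z:onz("wrist",L,z)[:,:2]
print("blank",f([(256,129)],.118),f([(221,130),(291,127),(256,92),(257,164)],.118))
print("apex",f([(250,28)],.093),"tips",f([(217,65),(278,65)],.093),"bedcorners",f([(185,167),(316,167),(324,12),(177,12)],.048))
print("plate",f([(333,40),(327,135)],.093),"guard",f([(98,0),(130,225)],.15))
E
```

```text
blank [[ 0.57011514 -0.00927563]] [[ 0.57020267  0.0226891 ]
 [ 0.57098085 -0.04118089]
 [ 0.60231637 -0.01031885]
 [ 0.53800989 -0.00916847]]
apex [[ 0.6622275  -0.00631277]] tips [[ 0.63073607  0.02634334]
 [ 0.62892614 -0.03181559]] bedcorners [[ 0.52727715  0.07757476]
 [ 0.52266367 -0.07803414]
 [ 0.68946971 -0.08470584]
 [ 0.6943935   0.07213257]]
plate [[ 0.64981975 -0.08390484]
 [ 0.56177438 -0.07992808]] guard [[0.66925736 0.10486569]
 [0.49234007 0.10309494]]
```

```bash
python3 -m inch '[{"claw":3,"delta_pos":[0,-0.4,2],"angular":[0,0,0]},{"claw":3,"delta_pos":[0,0,3.3],"angular":[0,0,0]},{"claw":3,"delta_pos":[0,0,3],"angular":[0,0,0]},{"claw":3,"delta_pos":[0,0,2],"angular":[0,0,0]},{"claw":3,"delta_pos":[0,0,1],"angular":[0,0,0]}]'
python3 -m inch '[{"claw":3,"delta_pos":[0,0,0],"angular":[0,0,0]},{"claw":3,"delta_pos":[0.5,0,0],"angular":[0,0,0]},{"claw":3,"delta_pos":[0.5,0,0],"angular":[0,0,0]},{"claw":3,"delta_pos":[0.5,0,0],"angular":[0,0,0]},{"claw":3,"delta_pos":[0.5,0,0],"angular":[0,0,0]}]'
python3 -m inch '[{"claw":3,"delta_pos":[0.5,0,0],"angular":[0,0,0]},{"claw":3,"delta_pos":[0.5,0,0],"angular":[0,0,0]},{"claw":3,"delta_pos":[0.5,0,0],"angular":[0,0,0]},{"claw":3,"delta_pos":[0.5,0,0],"angular":[0,0,0]},{"claw":3,"delta_pos":[0.5,0,0],"angular":[0,0,0]}]'
```

```text
t: 3.28
ee_pos: [0.5075, -0.0055, 0.0719]
orientation: [[1.0, -0.029, -0.002], [-0.029, -1.0, 0.0], [-0.002, -0.0, -1.0]]
contact_force: [0.2, 0.4, -0.0]
gripper_width: 0.0301
gripper_force: 0.0
t: 3.9
ee_pos: [0.5288, -0.006, 0.0733]
orientation: [[1.0, -0.028, 0.0], [-0.028, -1.0, -0.0], [0.0, 0.0, -1.0]]
contact_force: [1.3, -0.2, -0.0]
gripper_width: 0.0303
gripper_force: 0.0
t: 4.53
ee_pos: [0.5534, -0.0066, 0.073]
orientation: [[1.0, -0.028, -0.0], [-0.028, -1.0, 0.0], [-0.0, -0.0, -1.0]]
contact_force: [-2.2, 0.0, 1.3]
gripper_width: 0.0298
gripper_force: 1.3
```

```bash
python3 -m inch '[{"claw":3,"delta_pos":[0.5,0,0],"angular":[0,0,0]},{"claw":3,"delta_pos":[0.5,0,0],"angular":[0,0,0]},{"claw":3,"delta_pos":[0.5,0,0],"angular":[0,0,0]},{"claw":3,"delta_pos":[0.5,0,0],"angular":[0,0,0]},{"claw":3,"delta_pos":[0.4,0,0],"angular":[0,0,0]}]'
python3 -m inch '[{"claw":3,"delta_pos":[0.1,0,0],"angular":[0,0,0]},{"claw":3,"delta_pos":[0.1,0,0],"angular":[0,0,0]},{"claw":3,"delta_pos":[0.1,0,0],"angular":[0,0,0]},{"claw":3,"delta_pos":[0,0,0],"angular":[0,0,0]},{"claw":3,"delta_pos":[0,0,0],"angular":[0,0,0]}]'
```

```text
t: 5.15
ee_pos: [0.5775, -0.0074, 0.073]
orientation: [[1.0, -0.028, 0.0], [-0.028, -1.0, 0.0], [0.0, -0.0, -1.0]]
contact_force: [-2.7, -0.0, 1.7]
gripper_width: 0.0298
gripper_force: 1.3
t: 5.78
ee_pos: [0.5802, -0.0075, 0.0731]
orientation: [[1.0, -0.028, 0.0], [-0.028, -1.0, -0.0], [0.0, 0.0, -1.0]]
contact_force: [-1.7, 0.0, 1.6]
gripper_width: 0.0299
gripper_force: 1.0
```

```bash
python3 -m inch '[{"claw":3,"delta_pos":[0.1,0,0],"angular":[0,0,0]},{"claw":3,"delta_pos":[0.1,0,0],"angular":[0,0,0]},{"claw":3,"delta_pos":[0.1,0,0],"angular":[0,0,0]},{"claw":3,"delta_pos":[0,0,0],"angular":[0,0,0]},{"claw":3,"delta_pos":[0,0,0],"angular":[0,0,0]}]'
```

```text
t: 6.4
ee_pos: [0.5819, -0.0073, 0.073]
orientation: [[1.0, -0.028, -0.004], [-0.028, -1.0, 0.0], [-0.004, -0.0, -1.0]]
contact_force: [-7.2, 0.8, 6.0]
gripper_width: 0.0303
gripper_force: 3.6
```

```bash
python3 - <<'E'
from h import *
c=bot.calibration("wrist");im=bot.capture("wrist");im2=bot.capture("scene")
a=cv2.resize(im[0:260,120:400,::-1],(400,371));b=cv2.resize(im2[150:280,190:330,::-1],(400,371),interpolation=cv2.INTER_CUBIC)
cv2.imwrite("pics/e.png",np.hstack([a,b]))
E
```

```text
(no output)
```

View pics/e.png

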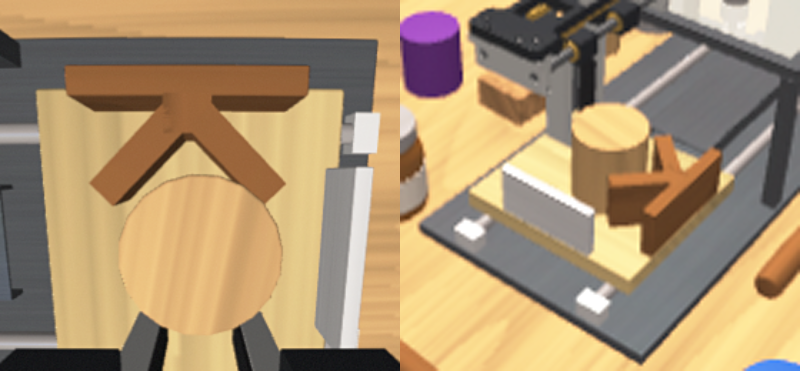

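```bash
python3 - <<'E'
from h import *
f=lambda L,z:onz("wrist",[(120+.7*x,.701*y) for x,y in L],z)[:,:2]
print("blank",f([(200.5,254),(118,254),(283,254),(200,175)],.118),"apex",f([(188,135)],.093),"tips",f([(118,204),(265,202),(90,183),(286,183)],.093),"bar",f([(66,66),(308,66)],.093))
print("plate",f([(376,170),(366,345)],.093))
E
```

```text
blank [[ 0.62008824 -0.00966374]
 [ 0.62097957  0.02175698]
 [ 0.61921968 -0.04106998]
 [ 0.64940028 -0.01029679]] apex [[ 0.66575131 -0.0057583 ]] tips [[ 0.63821972  0.02539985]
 [ 0.63727276 -0.03792133]
 [ 0.64746823  0.03673929]
 [ 0.64506864 -0.04682431]] bar [[ 0.69411908  0.04253883]
 [ 0.69122004 -0.054958  ]]
plate [[ 0.64961077 -0.08515671]
 [ 0.56945242 -0.08629567]]
```

The blank bears on the right-hand face only, about 5 mm to the -y side. I'll back off slightly, shift the cradle 5 mm in +y and press again.

```bash
python3 -m inch '[{"claw":3,"delta_pos":[-0.3,0,0],"angular":[0,0,0]},{"claw":3,"delta_pos":[0,-0.25,0],"angular":[0,0,0]},{"claw":3,"delta_pos":[0,-0.25,0],"angular":[0,0,0]},{"claw":3,"delta_pos":[0.1,0,0],"angular":[0,0,0]},{"claw":3,"delta_pos":[0.1,0,0],"angular":[0,0,0]}]'
python3 -m inch '[{"claw":3,"delta_pos":[0.1,0,0],"angular":[0,0,0]},{"claw":3,"delta_pos":[0.1,0,0],"angular":[0,0,0]},{"claw":3,"delta_pos":[0.1,0,0],"angular":[0,0,0]},{"claw":3,"delta_pos":[0.1,0,0],"angular":[0,0,0]},{"claw":3,"delta_pos":[0,0,0],"angular":[0,0,0]}]'
```

```text
t: 7.12
ee_pos: [0.5823, -0.0025, 0.0731]
orientation: [[1.0, -0.028, -0.0], [-0.028, -1.0, -0.0], [-0.0, 0.0, -1.0]]
contact_force: [-2.1, -0.6, 2.5]
gripper_width: 0.03
gripper_force: 1.3
t: 7.75
ee_pos: [0.583, -0.0025, 0.073]
orientation: [[1.0, -0.028, -0.009], [-0.028, -1.0, 0.0], [-0.009, 0.0, -1.0]]
contact_force: [-14.7, -0.2, 11.8]
gripper_width: 0.0301
gripper_force: 7.1
```

```bash
python3 -m inch '[{"claw":3,"delta_pos":[-0.2,0,0],"angular":[0,0,0]},{"claw":3,"delta_pos":[-0.2,0,0],"angular":[0,0,0]},{"claw":3,"delta_pos":[-0.3,0,0],"angular":[0,0,0]},{"claw":3,"delta_pos":[-0.5,0,0],"angular":[0,0,0]},{"claw":3,"delta_pos":[0,0,0],"angular":[0,0,0]}]'
python3 - <<'E'
from h import *
im=bot.capture("wrist");im2=bot.capture("scene")
a=cv2.resize(im[0:260,120:400,::-1],(400,371));b=cv2.resize(im2[170:260,220:317,::-1],(400,371),interpolation=cv2.INTER_CUBIC)
cv2.imwrite("pics/f.png",np.hstack([a,b]))
E
```

```text
t: 8.38
ee_pos: [0.5742, -0.0022, 0.073]
orientation: [[1.0, -0.028, 0.0], [-0.028, -1.0, 0.0], [0.0, -0.0, -1.0]]
contact_force: [0.7, 0.2, -0.7]
gripper_width: 0.0296
gripper_force: 0.0
```

View pics/f.png

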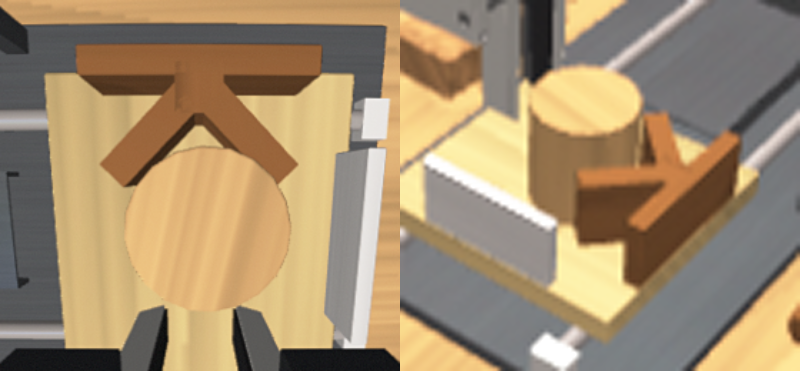

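```bash
python3 - <<'E'
from h import *
f=lambda L,z:onz("wrist",[(120+.7*x,.701*y) for x,y in L],z)[:,:2]
print("blank",f([(207.5,228),(125,228),(290.5,228),(207,146),(208,310)],.118),"apex",f([(200,114)],.093),"tips",f([(125,187),(279,182),(100,165),(298,165)],.093),"bar",f([(77,44),(321,44)],.093))
im=cv2.cvtColor(cv2.imread("pics/f.png"),cv2.COLOR_BGR2HSV)
print(im[228,207],im[150,140],im[200,90], im[228,100])
E
```

```text
blank [[ 0.62226315 -0.00750726]
 [ 0.62316279  0.02349778]
 [ 0.62140896 -0.03871394]
 [ 0.6518891  -0.00804688]
 [ 0.5898623  -0.00692651]] apex [[ 0.66641933 -0.00593324]] tips [[ 0.63777692  0.02698902]
 [ 0.63800701 -0.03885622]
 [ 0.64726278  0.03698001]
 [ 0.64487011 -0.04682344]] bar [[ 0.69477768  0.04254861]
 [ 0.69195732 -0.05510811]]
[ 17 117 228] [ 13 159 156] [ 20 105 207] [ 19 107 202]
```

Blank still measures about 2–3 mm toward -y. Because the fingers pressed it down (Fz +12 N), bed friction probably jammed it. I'll push lower and more lightly, with a small y dither.

```bash
python3 -m inch '[{"claw":3,"delta_pos":[0,0,1.0],"angular":[0,0,0]},{"claw":3,"delta_pos":[0,-0.2,0],"angular":[0,0,0]},{"claw":3,"delta_pos":[0.4,0,0],"angular":[0,0,0]},{"claw":3,"delta_pos":[0.3,0,0],"angular":[0,0,0]},{"claw":3,"delta_pos":[0.1,0,0],"angular":[0,0,0]}]'
python3 -m inch '[{"claw":3,"delta_pos":[0.1,0,0],"angular":[0,0,0]},{"claw":3,"delta_pos":[0.05,0.1,0],"angular":[0,0,0]},{"claw":3,"delta_pos":[0.05,0.1,0],"angular":[0,0,0]},{"claw":3,"delta_pos":[0.05,0,0],"angular":[0,0,0]},{"claw":3,"delta_pos":[0,0,0],"angular":[0,0,0]}]'
```

```text
t: 9.1
ee_pos: [0.5818, -0.0005, 0.0631]
orientation: [[1.0, -0.028, -0.002], [-0.028, -1.0, 0.0], [-0.002, -0.0, -1.0]]
contact_force: [-5.3, -0.2, 4.2]
gripper_width: 0.0301
gripper_force: 2.7
t: 9.72
ee_pos: [0.5824, -0.0021, 0.0625]
orientation: [[1.0, -0.028, -0.006], [-0.028, -1.0, 0.001], [-0.006, -0.001, -1.0]]
contact_force: [-8.6, 1.5, 4.9]
gripper_width: 0.03
gripper_force: 3.7
```

```bash
python3 -m inch '[{"claw":3,"delta_pos":[-0.1,0,0],"angular":[0,0,0]},{"claw":3,"delta_pos":[-0.2,0,0],"angular":[0,0,0]},{"claw":3,"delta_pos":[-0.5,0,0],"angular":[0,0,0]},{"claw":3,"delta_pos":[-0.5,0,0],"angular":[0,0,0]},{"claw":3,"delta_pos":[0,0,0],"angular":[0,0,0]}]'
python3 - <<'E'
from h import *
im=bot.capture("wrist");cv2.imwrite("pics/w.png",im[:,:,::-1])
g=cv2.GaussianBlur(cv2.cvtColor(im,cv2.COLOR_RGB2GRAY),(3,3),0)
cc=cv2.HoughCircles(g,cv2.HOUGH_GRADIENT_ALT,1,20,param1=60,param2=.6,minRadius=50,maxRadius=70);print(cc)
a=cv2.resize(im[40:220,180:360,::-1],(600,600),interpolation=cv2.INTER_CUBIC);cv2.imwrite("pics/g.png",a)
E
```

```text
t: 10.35
ee_pos: [0.5716, -0.0023, 0.0631]
orientation: [[1.0, -0.028, 0.0], [-0.028, -1.0, -0.0], [0.0, 0.0, -1.0]]
contact_force: [-0.4, -0.7, 0.6]
gripper_width: 0.0297
gripper_force: 0.0
[[[ 67.       170.        61.54735 ]
  [441.       218.        60.4599  ]
  [446.       149.        55.336296]
  [438.        86.        62.873104]
  [270.       160.        64.763214]
  [365.       294.        56.129906]]]
```

View pics/g.png

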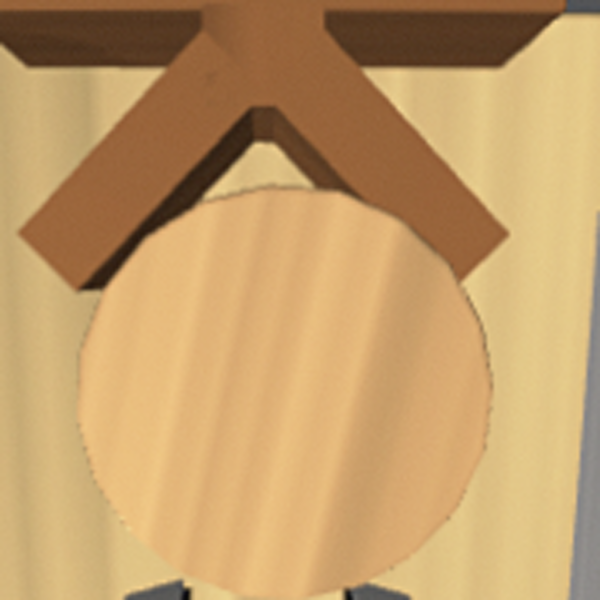

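The enlarged view shows the blank centred at column 285 and the V corner at 264. The blank is about 3 mm too far toward -y, touching only the right face (the corner is blunted, so the true seat is also about 2–3 mm deeper). I'll open the fingers to 60 mm and shift +4 mm in y, so the right finger pushes at about 45°, along that face.

```bash
python3 -m inch '[{"claw":6,"delta_pos":[0,-0.4,0],"angular":[0,0,0]},{"claw":6,"delta_pos":[0,0,0],"angular":[0,0,0]},{"claw":6,"delta_pos":[0,0,0],"angular":[0,0,0]},{"claw":6,"delta_pos":[0.6,0,0],"angular":[0,0,0]},{"claw":6,"delta_pos":[0.6,0,0],"angular":[0,0,0]}]'
python3 -m inch '[{"claw":6,"delta_pos":[0.3,0,0],"angular":[0,0,0]},{"claw":6,"delta_pos":[0.2,0,0],"angular":[0,0,0]},{"claw":6,"delta_pos":[0.2,0,0],"angular":[0,0,0]},{"claw":6,"delta_pos":[0.1,0,0],"angular":[0,0,0]},{"claw":6,"delta_pos":[0,0,0],"angular":[0,0,0]}]'
```

```text
t: 11.02
ee_pos: [0.5845, 0.0013, 0.0631]
orientation: [[1.0, -0.028, 0.0], [-0.028, -1.0, -0.0], [0.0, 0.0, -1.0]]
contact_force: [-0.1, -0.1, 0.0]
gripper_width: 0.0597
gripper_force: 0.0
t: 11.65
ee_pos: [0.5913, 0.0012, 0.0628]
orientation: [[1.0, -0.028, -0.002], [-0.028, -1.0, -0.0], [-0.002, 0.0, -1.0]]
contact_force: [-2.9, -0.9, 1.1]
gripper_width: 0.0597
gripper_force: 1.2
```

```bash
python3 -m inch '[{"claw":6,"delta_pos":[0.1,0,0],"angular":[0,0,0]},{"claw":6,"delta_pos":[0.1,0,0],"angular":[0,0,0]},{"claw":6,"delta_pos":[0.1,0,0],"angular":[0,0,0]},{"claw":6,"delta_pos":[0,0,0],"angular":[0,0,0]},{"claw":6,"delta_pos":[0,0,0],"angular":[0,0,0]}]'
python3 - <<'E'
from h import *
im=bot.capture("wrist");cv2.imwrite("pics/w2.png",im[:,:,::-1])
E
```

```text
t: 12.28
ee_pos: [0.595, 0.0011, 0.063]
orientation: [[1.0, -0.028, 0.0], [-0.028, -1.0, 0.0], [0.0, -0.0, -1.0]]
contact_force: [-2.9, -0.0, 0.2]
gripper_width: 0.06
gripper_force: 1.0
```

```bash
python3 -m inch '[{"claw":6,"delta_pos":[0.1,0,0],"angular":[0,0,0]},{"claw":6,"delta_pos":[0.1,0,0],"angular":[0,0,0]},{"claw":6,"delta_pos":[0,0,0],"angular":[0,0,0]},{"claw":6,"delta_pos":[0,0,0],"angular":[0,0,0]},{"claw":6,"delta_pos":[0,0,0],"angular":[0,0,0]}]'
```

```text
t: 12.95
ee_pos: [0.5972, 0.001, 0.0632]
orientation: [[1.0, -0.028, 0.001], [-0.028, -1.0, -0.0], [0.001, 0.0, -1.0]]
contact_force: [-1.3, -0.2, 0.1]
gripper_width: 0.0601
gripper_force: 0.6
```

```bash
python3 -m inch '[{"claw":6,"delta_pos":[0.1,0,0],"angular":[0,0,0]},{"claw":6,"delta_pos":[0.1,0,0],"angular":[0,0,0]},{"claw":6,"delta_pos":[0,0,0],"angular":[0,0,0]},{"claw":6,"delta_pos":[0,0,0],"angular":[0,0,0]},{"claw":6,"delta_pos":[0,0,0],"angular":[0,0,0]}]'
python3 - <<'E'
from h import *
im=bot.capture("wrist")
a=cv2.resize(im[60:240,180:360,::-1],(600,600),interpolation=cv2.INTER_CUBIC);cv2.imwrite("pics/i.png",a)
E
```

```text
t: 13.58
ee_pos: [0.599, 0.001, 0.0631]
orientation: [[1.0, -0.028, 0.0], [-0.028, -1.0, -0.0], [0.0, 0.0, -1.0]]
contact_force: [-1.3, -0.4, -0.2]
gripper_width: 0.0599
gripper_force: 0.7
```

View pics/i.png

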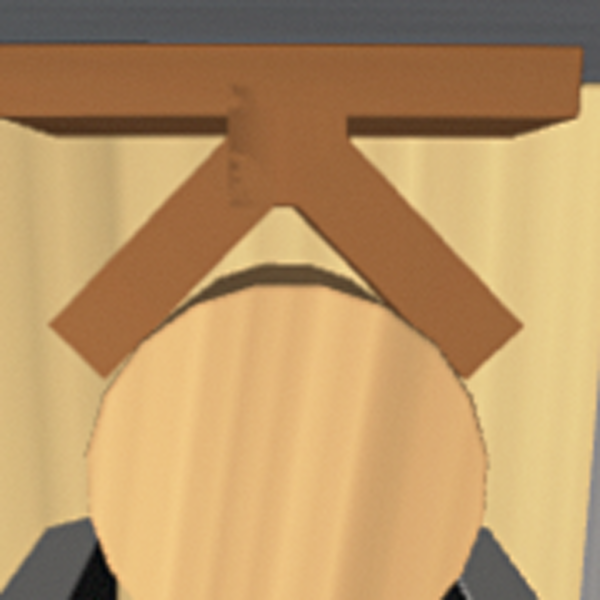

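Now symmetric: the blank's edges are at columns 88 and 487 (centre 287) and the V corner is at 287. I'll re-centre the cradle and press gently.

```bash
python3 -m inch '[{"claw":6,"delta_pos":[-0.8,0,0],"angular":[0,0,0]},{"claw":4,"delta_pos":[-1.0,0.4,0],"angular":[0,0,0]},{"claw":4,"delta_pos":[0,0,0],"angular":[0,0,0]},{"claw":4,"delta_pos":[0.4,0,0],"angular":[0,0,0]},{"claw":4,"delta_pos":[0.3,0,0],"angular":[0,0,0]}]'
python3 -m inch '[{"claw":4,"delta_pos":[0.1,0,0],"angular":[0,0,0]},{"claw":4,"delta_pos":[0.1,0,0],"angular":[0,0,0]},{"claw":4,"delta_pos":[0,0,0],"angular":[0,0,0]},{"claw":4,"delta_pos":[0,0,0],"angular":[0,0,0]},{"claw":4,"delta_pos":[0,0,0],"angular":[0,0,0]}]'
```

```text
t: 14.25
ee_pos: [0.5885, -0.0027, 0.0633]
orientation: [[1.0, -0.028, 0.001], [-0.028, -1.0, -0.0], [0.001, 0.0, -1.0]]
contact_force: [-0.1, 0.9, -0.1]
gripper_width: 0.0401
gripper_force: 0.0
t: 14.88
ee_pos: [0.5898, -0.0027, 0.0631]
orientation: [[1.0, -0.028, -0.0], [-0.028, -1.0, -0.0], [-0.0, 0.0, -1.0]]
contact_force: [-0.3, 0.6, 0.5]
gripper_width: 0.04
gripper_force: 0.0
```

```bash
python3 -m inch '[{"claw":4,"delta_pos":[0.1,0,0],"angular":[0,0,0]},{"claw":4,"delta_pos":[0.1,0,0],"angular":[0,0,0]},{"claw":4,"delta_pos":[0,0,0],"angular":[0,0,0]},{"claw":4,"delta_pos":[0,0,0],"angular":[0,0,0]},{"claw":4,"delta_pos":[0,0,0],"angular":[0,0,0]}]'
python3 -m inch '[{"claw":4,"delta_pos":[0.1,0,0],"angular":[0,0,0]},{"claw":4,"delta_pos":[0.1,0,0],"angular":[0,0,0]},{"claw":4,"delta_pos":[0,0,0],"angular":[0,0,0]},{"claw":4,"delta_pos":[0,0,0],"angular":[0,0,0]},{"claw":4,"delta_pos":[0,0,0],"angular":[0,0,0]}]'
```

```text
t: 15.5
ee_pos: [0.5911, -0.0024, 0.0629]
orientation: [[1.0, -0.028, -0.002], [-0.028, -1.0, 0.001], [-0.002, -0.001, -1.0]]
contact_force: [-4.2, 1.0, 3.6]
gripper_width: 0.0403
gripper_force: 2.4
t: 16.12
ee_pos: [0.5913, -0.0022, 0.0628]
orientation: [[1.0, -0.028, -0.007], [-0.028, -1.0, 0.001], [-0.007, -0.001, -1.0]]
contact_force: [-11.7, 2.3, 8.1]
gripper_width: 0.0405
gripper_force: 5.6
```

Firm contact at x=0.591, which matches the predicted seat. I'll withdraw and set up for the carriage push.

```bash
python3 -m inch '[{"claw":4,"delta_pos":[-0.3,0,0],"angular":[0,0,0]},{"claw":4,"delta_pos":[-1.2,0,0],"angular":[0,0,0]},{"claw":4,"delta_pos":[-1.5,0,0],"angular":[0,0,0]},{"claw":3,"delta_pos":[-1,0,-3],"angular":[0,0,0]},{"claw":3,"delta_pos":[0,0,-5.5],"angular":[0,0,0]}]'
python3 -m inch '[{"claw":3,"delta_pos":[0,0,-5.5],"angular":[0,0,0]},{"claw":3,"delta_pos":[0,5,0],"angular":[0,0,0]},{"claw":3,"delta_pos":[0,6,0],"angular":[0,0,0]},{"claw":3,"delta_pos":[1,6,0],"angular":[0,0,0]},{"claw":3,"delta_pos":[1,6,0],"angular":[0,0,0]}]'
python3 -m inch '[{"claw":3,"delta_pos":[0,0,0],"angular":[0,0,-10]},{"claw":3,"delta_pos":[0,0,0],"angular":[0,0,-10]},{"claw":3,"delta_pos":[0,0,0],"angular":[0,0,-10]},{"claw":3,"delta_pos":[0,0,0],"angular":[0,0,-10]},{"claw":3,"delta_pos":[0,0,0],"angular":[0,0,-10]}]'
python3 -m inch '[{"claw":3,"delta_pos":[0,0,0],"angular":[0,0,-10]},{"claw":3,"delta_pos":[0,0,0],"angular":[0,0,-10]},{"claw":3,"delta_pos":[0,0,0],"angular":[0,0,-10]},{"claw":3,"delta_pos":[0,0,0],"angular":[0,0,-10]},{"claw":3,"delta_pos":[0,0,0],"angular":[0,0,0]}]'
python3 -m inch '[{"claw":3,"delta_pos":[0,0,0],"angular":[0,10,0]},{"claw":3,"delta_pos":[0,0,0],"angular":[0,10,0]},{"claw":3,"delta_pos":[0,0,0],"angular":[0,10,0]},{"claw":3,"delta_pos":[0,0,0],"angular":[0,10,0]},{"claw":3,"delta_pos":[0,0,0],"angular":[0,0,0]}]'
python3 - <<'E'
from h import *
print(bot.state()["joints"])
im=bot.capture("scene");cv2.imwrite("pics/j.png",cv2.resize(im[:,:,::-1],(800,600)))
E
```

```text
t: 16.75
ee_pos: [0.5512, -0.0016, 0.1465]
orientation: [[1.0, -0.029, -0.005], [-0.029, -1.0, 0.001], [-0.005, -0.001, -1.0]]
contact_force: [0.4, 0.3, 0.1]
gripper_width: 0.03
gripper_force: 0.0
t: 17.38
ee_pos: [0.5672, -0.2344, 0.2034]
orientation: [[1.0, -0.029, 0.002], [-0.029, -1.0, -0.001], [0.002, 0.001, -1.0]]
contact_force: [0.2, -0.1, 0.2]
gripper_width: 0.0303
gripper_force: 0.0
t: 18.0
ee_pos: [0.5671, -0.2325, 0.203]
orientation: [[0.66, 0.751, 0.001], [0.751, -0.66, -0.001], [-0.0, 0.001, -1.0]]
contact_force: [0.6, -0.1, -0.8]
gripper_width: 0.03
gripper_force: 0.0
t: 18.62
ee_pos: [0.5671, -0.2324, 0.2031]
orientation: [[0.031, 1.0, 0.001], [1.0, -0.031, -0.001], [-0.001, 0.001, -1.0]]
contact_force: [-0.8, -0.3, 0.7]
gripper_width: 0.0296
gripper_force: 0.0
t: 19.25
ee_pos: [0.5661, -0.2338, 0.2001]
orientation: [[0.029, 0.999, 0.018], [0.764, -0.034, 0.644], [0.644, -0.005, -0.765]]
contact_force: [0.4, 0.2, -0.4]
gripper_width: 0.0299
gripper_force: 0.0
[-46.45736678  23.93916132  82.89709204  27.85679387 102.33279173
 -45.55615773]
```

View pics/j.png

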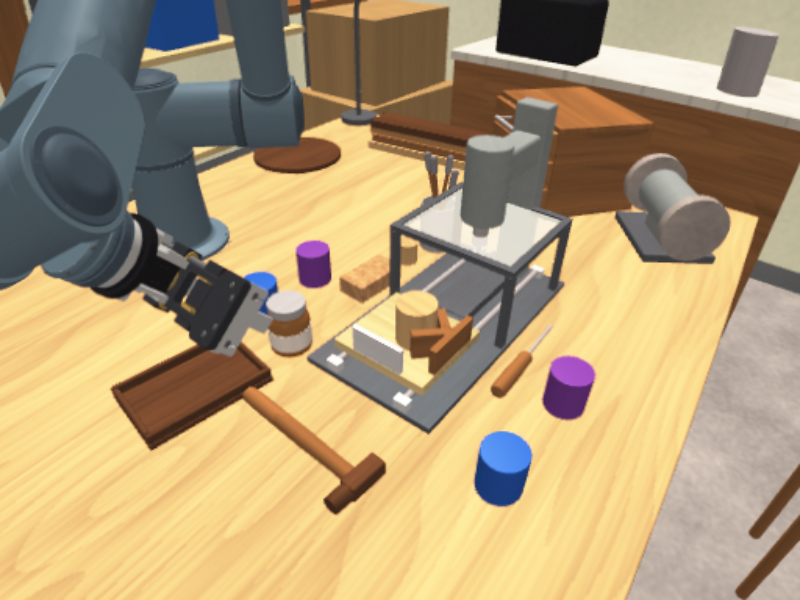

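The scene view shows the blank upright in the V (415,318), the carriage still at its start, and the leaning gripper clear of the jar and mallet. Next I bring the tips down in front of the plate.

```bash
python3 -m inch '[{"claw":3,"delta_pos":[-0.4,0.9,3.8],"angular":[0,0,0]},{"claw":3,"delta_pos":[-0.4,0.9,3.8],"angular":[0,0,0]},{"claw":3,"delta_pos":[-0.4,0.9,3.8],"angular":[0,0,0]},{"claw":3,"delta_pos":[-0.4,0.9,3.8],"angular":[0,0,0]},{"claw":3,"delta_pos":[0,0,0],"angular":[0,0,0]}]'
```

```text
t: 19.92
ee_pos: [0.6048, -0.1447, 0.0753]
orientation: [[0.022, 1.0, 0.014], [0.765, -0.025, 0.643], [0.643, -0.003, -0.766]]
contact_force: [-0.6, -0.1, 0.4]
gripper_width: 0.0299
gripper_force: 0.0
```

```bash
python3 -m inch '[{"claw":3,"delta_pos":[0.77,0,0.64],"angular":[0,0,0]},{"claw":3,"delta_pos":[0.77,0,0.64],"angular":[0,0,0]},{"claw":3,"delta_pos":[0.77,0,0.64],"angular":[0,0,0]},{"claw":3,"delta_pos":[0.77,0,0.64],"angular":[0,0,0]},{"claw":3,"delta_pos":[0,0,0],"angular":[0,0,0]}]'
python3 -m inch '[{"claw":3,"delta_pos":[0.15,0,0.13],"angular":[0,0,0]},{"claw":3,"delta_pos":[0.15,0,0.13],"angular":[0,0,0]},{"claw":3,"delta_pos":[0.15,0,0.13],"angular":[0,0,0]},{"claw":3,"delta_pos":[0.15,0,0.13],"angular":[0,0,0]},{"claw":3,"delta_pos":[0.15,0,0.13],"angular":[0,0,0]}]'
```

```text
t: 20.55
ee_pos: [0.6067, -0.107, 0.0766]
orientation: [[0.021, 1.0, 0.018], [0.766, -0.028, 0.643], [0.643, -0.0, -0.766]]
contact_force: [0.1, -0.5, 0.9]
gripper_width: 0.0295
gripper_force: 0.0
t: 21.18
ee_pos: [0.6071, -0.0977, 0.0763]
orientation: [[0.022, 1.0, 0.018], [0.766, -0.028, 0.643], [0.643, -0.0, -0.766]]
contact_force: [0.3, 0.2, -0.3]
gripper_width: 0.0301
gripper_force: 0.0
```

```bash
python3 -m inch '[{"claw":3,"delta_pos":[0.08,0,0.06],"angular":[0,0,0]},{"claw":3,"delta_pos":[0.08,0,0.06],"angular":[0,0,0]},{"claw":3,"delta_pos":[0.08,0,0.06],"angular":[0,0,0]},{"claw":3,"delta_pos":[0.08,0,0.06],"angular":[0,0,0]},{"claw":3,"delta_pos":[0.08,0,0.06],"angular":[0,0,0]}]'
python3 -m inch '[{"claw":3,"delta_pos":[0.08,0,0.06],"angular":[0,0,0]},{"claw":3,"delta_pos":[0.08,0,0.06],"angular":[0,0,0]},{"claw":3,"delta_pos":[0.08,0,0.06],"angular":[0,0,0]},{"claw":3,"delta_pos":[0.08,0,0.06],"angular":[0,0,0]},{"claw":3,"delta_pos":[0.08,0,0.06],"angular":[0,0,0]}]'
```

```text
t: 21.8
ee_pos: [0.6073, -0.0928, 0.0766]
orientation: [[0.022, 1.0, 0.018], [0.766, -0.028, 0.643], [0.643, 0.0, -0.766]]
contact_force: [0.8, 0.2, 0.1]
gripper_width: 0.0301
gripper_force: 0.0
t: 22.42
ee_pos: [0.6074, -0.0878, 0.0769]
orientation: [[0.022, 1.0, 0.018], [0.766, -0.028, 0.643], [0.643, -0.0, -0.766]]
contact_force: [-0.2, 1.0, -0.1]
gripper_width: 0.0301
gripper_force: 0.0
```

```bash
python3 -m inch '[{"claw":3,"delta_pos":[0.08,0,0.06],"angular":[0,0,0]},{"claw":3,"delta_pos":[0.08,0,0.06],"angular":[0,0,0]},{"claw":3,"delta_pos":[0.08,0,0.06],"angular":[0,0,0]},{"claw":3,"delta_pos":[0.08,0,0.06],"angular":[0,0,0]},{"claw":3,"delta_pos":[0.08,0,0.06],"angular":[0,0,0]}]'
```

```text
t: 23.05
ee_pos: [0.6075, -0.0828, 0.0772]
orientation: [[0.022, 1.0, 0.018], [0.766, -0.028, 0.643], [0.643, -0.0, -0.766]]
contact_force: [0.4, 0.1, -0.6]
gripper_width: 0.0302
gripper_force: 0.0
```

```bash
python3 -m inch '[{"claw":3,"delta_pos":[0.08,0,0.08],"angular":[0,0,0]},{"claw":3,"delta_pos":[0.08,0,0.08],"angular":[0,0,0]},{"claw":3,"delta_pos":[0.08,0,0.08],"angular":[0,0,0]},{"claw":3,"delta_pos":[0,0,0],"angular":[0,0,0]},{"claw":3,"delta_pos":[0,0,0],"angular":[0,0,0]}]'
python3 - <<'E'
from h import *
im=bot.capture("scene")
cv2.imwrite("pics/k.png",cv2.resize(im[150:290,150:340,::-1],(760,560),interpolation=cv2.INTER_CUBIC))
E
```

```text
t: 23.68
ee_pos: [0.6076, -0.0795, 0.0769]
orientation: [[0.022, 1.0, 0.018], [0.766, -0.028, 0.643], [0.643, -0.0, -0.766]]
contact_force: [0.9, 0.4, 0.6]
gripper_width: 0.0302
gripper_force: 0.0
```

View pics/k.png

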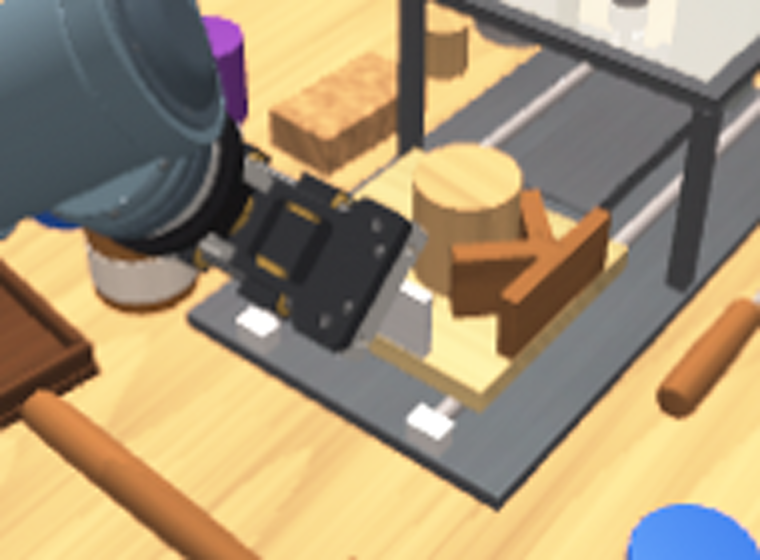

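No contact yet: the view shows the leaning gripper just behind the plate, the blank seated and the carriage unmoved. I'll keep advancing slowly.

```bash
python3 -m inch '[{"claw":3,"delta_pos":[0.08,0,0.07],"angular":[0,0,0]},{"claw":3,"delta_pos":[0.08,0,0.07],"angular":[0,0,0]},{"claw":3,"delta_pos":[0.08,0,0.07],"angular":[0,0,0]},{"claw":3,"delta_pos":[0.08,0,0.07],"angular":[0,0,0]},{"claw":3,"delta_pos":[0,0,0],"angular":[0,0,0]}]'
```

```text
t: 24.35
ee_pos: [0.6078, -0.0751, 0.0768]
orientation: [[0.022, 1.0, 0.018], [0.766, -0.028, 0.643], [0.643, 0.0, -0.766]]
contact_force: [1.0, -0.4, -0.4]
gripper_width: 0.0299
gripper_force: 0.0
```

```bash
python3 - <<'E'
from h import *
a=cv2.imread("pics/raw_scene.png");im=bot.capture("scene")[:,:,::-1].copy()
for nm,(x0,y0,x1,y1) in dict(fence=(272,200,305,240),base=(255,250,290,278),frame=(300,165,340,225)).items():
    r=cv2.matchTemplate(im[y0-15:y1+15,x0-15:x1+15],a[y0:y1,x0:x1],cv2.TM_CCOEFF_NORMED);_,m,_,p=cv2.minMaxLoc(r);print(nm,m,np.array(p)-15)
t0=cv2.imread("pics/raw_top.png");t=bot.capture("top")[:,:,::-1].copy()
x0,y0,x1,y1=225,145,272,180
r=cv2.matchTemplate(t[y0-15:y1+15,x0-15:x1+15],t0[y0:y1,x0:x1],cv2.TM_CCOEFF_NORMED);_,m,_,p=cv2.minMaxLoc(r);print("top",m,np.array(p)-15)
s=bot.state();print(s["contact_force"],s["ee_pos"])
E
```

```text
fence 0.9011311531066895 [0 0]
base 0.9992462992668152 [0 0]
frame 0.9996323585510254 [0 0]
top 0.7802836298942566 [0 0]
[ 0.18938015 -0.78464968 -1.17345001] [ 0.60776585 -0.07520994  0.07679663]
```

```bash
python3 - <<'E'
from h import *
c=bot.calibration("wrist");s=bot.state();im=bot.capture("wrist")
cv2.imwrite("pics/w3.png",im[:,:,::-1])
f=192/np.tan(np.radians(c["vertical_fov"])/2);K=np.array([[f,0,c["cx"]],[0,f,c["cy"]],[0,0,1]])
def pr(P):return cv2.projectPoints(np.array(P,float),cv2.Rodrigues(c["R"])[0],c["t"],K,c["distortion"])[0].reshape(-1,2).round(0)
p=s["ee_pos"];R=s["orientation"]
print("tips",pr([p+R@[0,sy*.015,.011] for sy in(-1,1)]))
X=np.array([1,-.028,0]);Y=np.array([.028,1,0]);pf=np.array([.6063,-.0807,0])
print("plate top outer",pr([pf+X*e+[0,0,.093] for e in(-.045,.045)]),"bot",pr([pf+X*e+[0,0,.048] for e in(-.045,.045)]))
print("blank top",pr([[.623,-.0022,.118]]))
h=cv2.cvtColor(im,cv2.COLOR_RGB2HSV)
m=((h[:,:,1]<40)&(h[:,:,2]>120)).astype(np.uint8)
n,l,st,ce=cv2.connectedComponentsWithStats(m)
for i in range(1,n):
    if st[i,4]>150:print(st[i],ce[i].round(), im[l==i].mean(0).round())
for r in range(100,384,8):print("".join("#" if v<70 else ("W" if sa<40 and v>120 else ("b" if 8<hu<15 and sa>110 else ".")) for hu,sa,v in h[r,100:420:4]))
E
```

```text
tips [[241. 212.]
 [280. 212.]]
plate top outer [[191. 215.]
 [325. 215.]] bot [[203. 236.]
 [314. 236.]]
blank top [[278. 100.]]
[200   0  20  95 707] [209.  49.] [169. 162. 157.]
[299   0  20  91 729] [308.  45.] [171. 164. 160.]
[375  54  13  39 154] [381.  74.] [179. 172. 169.]
[   0  202   54   70 2331] [ 27. 228.] [192. 185. 180.]
[ 192  209  133   65 3546] [259. 232.] [210. 208. 204.]
[485 238  27  34 770] [500. 255.] [145. 142. 138.]
[ 469  302   43   41 1507] [492. 323.] [131. 128. 125.]
[299 305  14  33 316] [306. 319.] [133. 131. 127.]
.b.bbbbb..b.....###.........................................bbbbb.....bbbbb.....
b.bbb.b..bb.............................................bbbbbbbbbb.....bbbbb....
bbbb.bb.................................................bbbbbbbbbb.....bbbbbb...
bbb.b..................................................###bbbbbbbb.....bbbbbb...
bb.bbbbbb..............................................b#bbbbbbbbbb.....bbbbbb..
......................................................#bbbbbbbbbbbb.....bbbbbbb.
.....................................................bbbbbbb#
[... 1668 characters left out ...]
.......................WW.#..#######################
.###########################.......................WW##########################.
..##########################.......................WW##.........................
................................................................................
################################################################################
################################################################################
################################################################################
################################################################################
################################################################################
```

```bash
python3 - <<'E'
from h import *
c=bot.calibration("wrist");s=bot.state();im=cv2.imread("pics/w3.png")
f=192/np.tan(np.radians(c["vertical_fov"])/2);K=np.array([[f,0,c["cx"]],[0,f,c["cy"]],[0,0,1]])
def pr(P):return cv2.projectPoints(np.array(P,float),cv2.Rodrigues(c["R"])[0],c["t"],K,c["distortion"])[0].reshape(-1,2).round(0).tolist()
p=s["ee_pos"];R=s["orientation"]
print("cam in tool",R.T@(-c["R"].T@c["t"]-p))
for z in(.011,-.01,-.03):
  for x in(-.008,0,.008):print(z,x,pr([p+R@[x,sy,z] for sy in(-.0275,-.015,.015,.0275)]))
g=cv2.cvtColor(im,cv2.COLOR_BGR2GRAY)
for r in range(202,262,3):print(r," ".join("%3d"%v for v in g[r,188:332:4]))
E
```

```text
cam in tool [ 0.06598449 -0.00040819 -0.19853775]
0.011 -0.008 [[225.0, 222.0], [241.0, 222.0], [280.0, 222.0], [296.0, 222.0]]
0.011 0 [[224.0, 212.0], [241.0, 212.0], [280.0, 212.0], [296.0, 212.0]]
0.011 0.008 [[224.0, 202.0], [240.0, 202.0], [280.0, 202.0], [296.0, 202.0]]
-0.01 -0.008 [[221.0, 232.0], [239.0, 232.0], [282.0, 232.0], [299.0, 232.0]]
-0.01 0 [[221.0, 221.0], [239.0, 221.0], [282.0, 221.0], [300.0, 221.0]]
-0.01 0.008 [[220.0, 210.0], [238.0, 210.0], [282.0, 210.0], [300.0, 210.0]]
-0.03 -0.008 [[217.0, 243.0], [237.0, 243.0], [284.0, 243.0], [303.0, 243.0]]
-0.03 0 [[217.0, 231.0], [236.0, 231.0], [284.0, 231.0], [304.0, 231.0]]
-0.03 0.008 [[216.0, 219.0], [236.0, 219.0], [284.0, 219.0], [304.0, 219.0]]
202 213 212 214 214 212 212 214 211 213 213 212 210 213 212 213 210 211 212 212 211 212 212 212 211 211 211 211 210 211 211 211 211 213 211 212 210
205 205 203 204 205 204 204 204 205 204 205 205 203 204 203 204 204 203 204 204 203 205 205 203 204 204 204 203 203 204 204 203 203 205 203 202 204
208 209 206 210 210 207 208 209 207 208 209 207 208 207 208 204 205 20
[... 1893 characters left out ...]
 201  37  19  84  97 100  96  95  96  95  96  96  99  97  97  52  21  36 199 197 196 196 197  91  46  46  45
250  45  42  43  32 128 198 198 196 196 188  37  19  93  98  99  97  97  97  97  96  96  97  95  96  72  28  35 199 196 197 197 198  63  46  43  47
253  45  47  45  22  98 198 199 196 198 141  29  13 101  97  99  96  95  97  97  96  95  98  95  96  94  28  38 194 198 197 195 197  64  33  44  46
256  47  46  49  23  94 197 197 197 199  78  23  18  97  97  99  96  96  95  96  95  96  98  96  97  96  29  32 133 198 197 195 196  46  29  45  46
259  44  45  29  15  65 198 197 198 199  43  16  18  98  99  97  96  95  96  96  94  97 100  94  94  96  25  26  67 199 196 196 198  33  24  43  43
```

The tips appear to be passing just over the plate's top edge (in the wrist image the fingers overlap the white top surface at row 215), so the fingers end shorter than I assumed. I'll back off, lower 2 cm and come in again.

```bash
python3 -m inch '[{"claw":3,"delta_pos":[-0.77,0,-0.64],"angular":[0,0,0]},{"claw":3,"delta_pos":[-1.5,0,-1.3],"angular":[0,0,0]},{"claw":3,"delta_pos":[-1.5,0,-1.3],"angular":[0,0,0]},{"claw":3,"delta_pos":[-1.35,0,1.6],"angular":[0,0,0]},{"claw":3,"delta_pos":[0,0,0],"angular":[0,0,0]}]'
python3 -m inch '[{"claw":3,"delta_pos":[0.38,0,0.32],"angular":[0,0,0]},{"claw":3,"delta_pos":[0.38,0,0.32],"angular":[0,0,0]},{"claw":3,"delta_pos":[0.23,0,0.19],"angular":[0,0,0]},{"claw":3,"delta_pos":[0.15,0,0.13],"angular":[0,0,0]},{"claw":3,"delta_pos":[0.15,0,0.13],"angular":[0,0,0]}]'
python3 -c "
from rig import bot;print(bot.tips_ahead)"
```

```text
t: 25.12
ee_pos: [0.6047, -0.1241, 0.0537]
orientation: [[0.025, 1.0, 0.015], [0.764, -0.029, 0.645], [0.645, -0.004, -0.764]]
contact_force: [-0.0, -0.8, -0.9]
gripper_width: 0.0303
gripper_force: 0.0
t: 25.75
ee_pos: [0.6069, -0.108, 0.0566]
orientation: [[0.022, 1.0, 0.018], [0.766, -0.028, 0.642], [0.643, 0.0, -0.766]]
contact_force: [-0.4, -0.3, -0.5]
gripper_width: 0.03
gripper_force: 0.0
0.011
```

```bash
python3 -m inch '[{"claw":3,"delta_pos":[0.15,0,0.13],"angular":[0,0,0]},{"claw":3,"delta_pos":[0.15,0,0.13],"angular":[0,0,0]},{"claw":3,"delta_pos":[0.15,0,0.13],"angular":[0,0,0]},{"claw":3,"delta_pos":[0.15,0,0.13],"angular":[0,0,0]},{"claw":3,"delta_pos":[0.15,0,0.13],"angular":[0,0,0]}]'
python3 -m inch '[{"claw":3,"delta_pos":[0.15,0,0.13],"angular":[0,0,0]},{"claw":3,"delta_pos":[0.15,0,0.13],"angular":[0,0,0]},{"claw":3,"delta_pos":[0.15,0,0.13],"angular":[0,0,0]},{"claw":3,"delta_pos":[0.08,0,0.07],"angular":[0,0,0]},{"claw":3,"delta_pos":[0.08,0,0.07],"angular":[0,0,0]}]'
```

```text
t: 26.38
ee_pos: [0.6071, -0.0981, 0.0562]
orientation: [[0.022, 1.0, 0.018], [0.766, -0.028, 0.643], [0.643, -0.0, -0.766]]
contact_force: [0.0, 0.0, -0.8]
gripper_width: 0.0297
gripper_force: 0.0
t: 27.0
ee_pos: [0.6073, -0.09, 0.0561]
orientation: [[0.022, 1.0, 0.018], [0.766, -0.028, 0.643], [0.643, -0.0, -0.766]]
contact_force: [0.5, 0.4, -0.3]
gripper_width: 0.0303
gripper_force: 0.0
```

```bash
python3 -m inch '[{"claw":3,"delta_pos":[0.08,0,0.07],"angular":[0,0,0]},{"claw":3,"delta_pos":[0.15,0,0.13],"angular":[0,0,0]},{"claw":3,"delta_pos":[0.15,0,0.13],"angular":[0,0,0]},{"claw":3,"delta_pos":[0.08,0,0.07],"angular":[0,0,0]},{"claw":3,"delta_pos":[0.08,0,0.07],"angular":[0,0,0]}]'
python3 -m inch '[{"claw":3,"delta_pos":[0.08,0,0.07],"angular":[0,0,0]},{"claw":3,"delta_pos":[0.08,0,0.07],"angular":[0,0,0]},{"claw":3,"delta_pos":[0.08,0,0.07],"angular":[0,0,0]},{"claw":3,"delta_pos":[0.08,0,0.07],"angular":[0,0,0]},{"claw":3,"delta_pos":[0.08,0,0.07],"angular":[0,0,0]}]'
```

```text
t: 27.62
ee_pos: [0.6076, -0.0829, 0.056]
orientation: [[0.022, 1.0, 0.018], [0.766, -0.028, 0.643], [0.643, 0.0, -0.766]]
contact_force: [0.2, 0.3, 0.0]
gripper_width: 0.0303
gripper_force: 0.0
t: 28.25
ee_pos: [0.6077, -0.0776, 0.0558]
orientation: [[0.022, 1.0, 0.018], [0.766, -0.028, 0.643], [0.643, -0.0, -0.766]]
contact_force: [0.5, -0.2, -0.1]
gripper_width: 0.0303
gripper_force: 0.0
```

```bash
python3 -m inch '[{"claw":3,"delta_pos":[0.08,0,0.07],"angular":[0,0,0]},{"claw":3,"delta_pos":[0.08,0,0.07],"angular":[0,0,0]},{"claw":3,"delta_pos":[0.08,0,0.07],"angular":[0,0,0]},{"claw":3,"delta_pos":[0.08,0,0.07],"angular":[0,0,0]},{"claw":3,"delta_pos":[0.08,0,0.07],"angular":[0,0,0]}]'
python3 -m inch '[{"claw":3,"delta_pos":[0.08,0,0.07],"angular":[0,0,0]},{"claw":3,"delta_pos":[0.08,0,0.07],"angular":[0,0,0]},{"claw":3,"delta_pos":[0.08,0,0.07],"angular":[0,0,0]},{"claw":3,"delta_pos":[0,0,0],"angular":[0,0,0]},{"claw":3,"delta_pos":[0,0,0],"angular":[0,0,0]}]'
```

```text
t: 28.88
ee_pos: [0.608, -0.0745, 0.0558]
orientation: [[0.022, 1.0, 0.019], [0.769, -0.029, 0.639], [0.639, 0.001, -0.769]]
contact_force: [-3.5, -10.5, 1.3]
gripper_width: 0.0301
gripper_force: 5.2
t: 29.5
ee_pos: [0.6081, -0.0739, 0.0557]
orientation: [[0.022, 1.0, 0.02], [0.771, -0.029, 0.636], [0.636, 0.001, -0.772]]
contact_force: [-5.1, -16.4, 3.1]
gripper_width: 0.0303
gripper_force: 8.3
```

Contact at last (Fy −16 N, close to the stated breakaway). I'll nudge in 1 mm steps.

```bash
python3 -m inch '[{"claw":3,"delta_pos":[0.08,0,0.07],"angular":[0,0,0]},{"claw":3,"delta_pos":[0,0,0],"angular":[0,0,0]},{"claw":3,"delta_pos":[0.08,0,0.07],"angular":[0,0,0]},{"claw":3,"delta_pos":[0,0,0],"angular":[0,0,0]},{"claw":3,"delta_pos":[0,0,0],"angular":[0,0,0]}]'
```

```text
t: 30.12
ee_pos: [0.6082, -0.0686, 0.0558]
orientation: [[0.022, 1.0, 0.019], [0.767, -0.029, 0.641], [0.641, 0.001, -0.768]]
contact_force: [-1.8, -5.3, 1.3]
gripper_width: 0.0301
gripper_force: 2.8
```

It broke free. Now slide it at about 48 mm/s.

```bash
for i in 1; do python3 -m inch '[{"claw":3,"delta_pos":[0.23,0,0.19],"angular":[0,0,0]},{"claw":3,"delta_pos":[0.38,0,0.32],"angular":[0,0,0]},{"claw":3,"delta_pos":[0.46,0,0.39],"angular":[0,0,0]},{"claw":3,"delta_pos":[0.46,0,0.39],"angular":[0,0,0]},{"claw":3,"delta_pos":[0.46,0,0.39],"angular":[0,0,0]}]'; done
python3 -m inch '[{"claw":3,"delta_pos":[0.46,0,0.39],"angular":[0,0,0]},{"claw":3,"delta_pos":[0.46,0,0.39],"angular":[0,0,0]},{"claw":3,"delta_pos":[0.46,0,0.39],"angular":[0,0,0]},{"claw":3,"delta_pos":[0.46,0,0.39],"angular":[0,0,0]},{"claw":3,"delta_pos":[0.46,0,0.39],"angular":[0,0,0]}]'
python3 -m inch '[{"claw":3,"delta_pos":[0.46,0,0.39],"angular":[0,0,0]},{"claw":3,"delta_pos":[0.46,0,0.39],"angular":[0,0,0]},{"claw":3,"delta_pos":[0.46,0,0.39],"angular":[0,0,0]},{"claw":3,"delta_pos":[0.46,0,0.39],"angular":[0,0,0]},{"claw":3,"delta_pos":[0.46,0,0.39],"angular":[0,0,0]}]'
```

```text
t: 30.75
ee_pos: [0.609, -0.0406, 0.0557]
orientation: [[0.021, 1.0, 0.019], [0.766, -0.029, 0.642], [0.643, 0.001, -0.766]]
contact_force: [1.1, -4.2, 2.3]
gripper_width: 0.0301
gripper_force: 2.1
t: 31.38
ee_pos: [0.6098, -0.0105, 0.0556]
orientation: [[0.022, 1.0, 0.019], [0.766, -0.029, 0.643], [0.643, 0.0, -0.766]]
contact_force: [1.8, -4.8, 2.2]
gripper_width: 0.03
gripper_force: 2.1
t: 32.0
ee_pos: [0.6105, 0.0197, 0.0553]
orientation: [[0.022, 1.0, 0.018], [0.766, -0.028, 0.643], [0.643, 0.0, -0.766]]
contact_force: [1.1, -4.6, 3.4]
gripper_width: 0.0299
gripper_force: 2.1
```

Travel is now about 95 mm. Continuing to about 145 mm, then slower.

```bash
python3 -m inch '[{"claw":3,"delta_pos":[0.46,0,0.39],"angular":[0,0,0]},{"claw":3,"delta_pos":[0.46,0,0.39],"angular":[0,0,0]},{"claw":3,"delta_pos":[0.46,0,0.39],"angular":[0,0,0]},{"claw":3,"delta_pos":[0.46,0,0.39],"angular":[0,0,0]},{"claw":3,"delta_pos":[0.46,0,0.39],"angular":[0,0,0]}]'
python3 -m inch '[{"claw":3,"delta_pos":[0.38,0,0.32],"angular":[0,0,0]},{"claw":3,"delta_pos":[0.38,0,0.32],"angular":[0,0,0]},{"claw":3,"delta_pos":[0.3,0,0.26],"angular":[0,0,0]},{"claw":3,"delta_pos":[0.23,0,0.19],"angular":[0,0,0]},{"claw":3,"delta_pos":[0.15,0,0.13],"angular":[0,0,0]}]'
python3 -m inch '[{"claw":3,"delta_pos":[0.15,0,0.13],"angular":[0,0,0]},{"claw":3,"delta_pos":[0.15,0,0.13],"angular":[0,0,0]},{"claw":3,"delta_pos":[0.15,0,0.13],"angular":[0,0,0]},{"claw":3,"delta_pos":[0.15,0,0.13],"angular":[0,0,0]},{"claw":3,"delta_pos":[0.15,0,0.13],"angular":[0,0,0]}]'
```

```text
t: 32.62
ee_pos: [0.6113, 0.0498, 0.0551]
orientation: [[0.022, 1.0, 0.018], [0.766, -0.028, 0.642], [0.643, -0.0, -0.766]]
contact_force: [1.2, -3.5, 2.7]
gripper_width: 0.03
gripper_force: 2.1
t: 33.25
ee_pos: [0.6116, 0.0686, 0.0549]
orientation: [[0.022, 1.0, 0.018], [0.766, -0.028, 0.643], [0.643, -0.0, -0.766]]
contact_force: [1.6, -2.3, 1.6]
gripper_width: 0.0303
gripper_force: 1.5
t: 33.88
ee_pos: [0.612, 0.0784, 0.0548]
orientation: [[0.022, 1.0, 0.018], [0.766, -0.028, 0.643], [0.643, -0.0, -0.766]]
contact_force: [0.5, -2.7, 3.0]
gripper_width: 0.0299
gripper_force: 1.5
```

```bash
python3 -m inch '[{"claw":3,"delta_pos":[0.12,0,0.1],"angular":[0,0,0]},{"claw":3,"delta_pos":[0.12,0,0.1],"angular":[0,0,0]},{"claw":3,"delta_pos":[0.12,0,0.1],"angular":[0,0,0]},{"claw":3,"delta_pos":[0.12,0,0.1],"angular":[0,0,0]},{"claw":3,"delta_pos":[0.12,0,0.1],"angular":[0,0,0]}]'

```

```text
t: 34.5
ee_pos: [0.6123, 0.0861, 0.0548]
orientation: [[0.022, 1.0, 0.018], [0.766, -0.028, 0.643], [0.643, -0.0, -0.766]]
contact_force: [0.5, -2.6, 1.6]
gripper_width: 0.0302
gripper_force: 1.5
```

```bash
python3 -m inch '[{"claw":3,"delta_pos":[0.08,0,0.07],"angular":[0,0,0]},{"claw":3,"delta_pos":[0.08,0,0.07],"angular":[0,0,0]},{"claw":3,"delta_pos":[0.08,0,0.07],"angular":[0,0,0]},{"claw":3,"delta_pos":[0.08,0,0.07],"angular":[0,0,0]},{"claw":3,"delta_pos":[0.08,0,0.07],"angular":[0,0,0]}]'

```

```text
t: 35.12
ee_pos: [0.6127, 0.0877, 0.0548]
orientation: [[0.021, 1.0, 0.018], [0.77, -0.028, 0.638], [0.638, 0.001, -0.77]]
contact_force: [-6.2, -19.4, 7.6]
gripper_width: 0.03
gripper_force: 10.1
```

Force rose to 19 N at about 162 mm of travel, which is inside the stop range, and the finger pads carry the load. I'll hold briefly, then retreat and check.

```bash
python3 -m inch '[{"claw":3,"delta_pos":[0,0,0],"angular":[0,0,0]},{"claw":3,"delta_pos":[0,0,0],"angular":[0,0,0]},{"claw":3,"delta_pos":[-0.3,0,-0.26],"angular":[0,0,0]},{"claw":3,"delta_pos":[-0.46,0,-0.38],"angular":[0,0,0]},{"claw":3,"delta_pos":[-0.77,0,-0.64],"angular":[0,0,0]}]'
python3 -m inch '[{"claw":3,"delta_pos":[-1.5,0,-1.3],"angular":[0,0,0]},{"claw":3,"delta_pos":[-2.3,0,-1.9],"angular":[0,0,0]},{"claw":3,"delta_pos":[-2.3,0,-1.9],"angular":[0,0,0]},{"claw":3,"delta_pos":[-2.3,0,-1.9],"angular":[0,0,0]},{"claw":3,"delta_pos":[0,0,0],"angular":[0,0,0]}]'
python3 - <<'E'
from h import *
t=bot.capture("top");s=bot.capture("scene");w=bot.capture("wrist")
for n,i in(("t",t),("s",s),("w",w)):cv2.imwrite(f"pics/end_{n}.png",i[:,:,::-1])
h=cv2.cvtColor(t,cv2.COLOR_RGB2HSV)
# push plate: bright white blobs right of guard edge; V/fence brown blob through the clear panel
m=((h[:,:,1]<40)&(h[:,:,2]>170)).astype(np.uint8);n,l,st,ce=cv2.connectedComponentsWithStats(m)
for i in range(1,n):
    x,y,W,H,a=st[i]
    if a>25 and 100<x<300 and 120<y<240:print("white",st[i],onz("top",[ce[i]],.093).round(4))
t0=cv2.imread("pics/raw_top.png")[:,:,::-1]
for nm,(x0,y0,x1,y1) in dict(sander=(165,240,220,278),offcut=(130,242,158,268),jar=(266,242,300,278),tin=(62,220,128,266),tray=(300,245,396,318),mallet=(322,150,362,250),gouge=(205,122,248,136)).items():
    r=cv2.matchTemplate(t[y0-12:y1+12,x0-12:x1+12],np.ascontiguousarray(t0[y0:y1,x0:x1]),cv2.TM_CCOEFF_NORMED);_,mm,_,p=cv2.minMaxLoc(r);print(nm,round(mm,3),np.array(p)-12)
E
```

```text
t: 35.75
ee_pos: [0.6112, 0.0719, 0.0542]
orientation: [[0.022, 1.0, 0.016], [0.765, -0.027, 0.643], [0.643, -0.001, -0.766]]
contact_force: [-0.7, 1.0, -0.1]
gripper_width: 0.03
gripper_force: 0.0
t: 36.38
ee_pos: [0.6092, -0.0406, 0.0544]
orientation: [[0.024, 0.999, 0.021], [0.766, -0.032, 0.642], [0.643, 0.0, -0.766]]
contact_force: [1.0, -0.3, -0.4]
gripper_width: 0.0299
gripper_force: 0.0
white [118 126  25   9 144] [[0.7332 0.28   0.093 ]]
white [290 138   8   8  32] [[ 0.7144 -0.1132  0.093 ]]
white [205 163   6  39 129] [[0.6119 0.0873 0.093 ]]
white [215 162  76  17 218] [[ 0.6471 -0.0478  0.093 ]]
white [265 190  22   7  89] [[ 0.5894 -0.0723  0.093 ]]
white [210 212  85  11 184] [[ 0.5346 -0.0457  0.093 ]]
sander 0.986 [0 0]
offcut 0.994 [0 0]
jar 0.243 [0 0]
tin 0.997 [0 0]
tray 0.537 [0 0]
mallet 0.146 [-7 12]
gouge 0.994 [0 0]
```

Plate travel is 164 mm by camera. The robot is clear, and every bystander not hidden by the arm is unmoved. Handing in.

```bash
python3 -c "
from rig import bot;print(bot.hand_in())"
```

```text
the job is handed in; nothing more can be done
None
```

I handed the job in with the blank pushed firmly into the V and the carriage freed and eased about 163 mm to a firm stop (19 N), fingers withdrawn; the hand-in returned no verdict, I couldn't recheck the blank's seat under the guard, and the arm hid the jar, tray and mallet from my final check.

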